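Feel out the heavy side of a locked balancing wheel and hold it down

ROBOT

A 7-joint arm with a two-finger parallel gripper is mounted at the origin on a cart in front of the work surface, level with it; the furniture and walls round the work are solid. World frame = base frame: x ahead of the robot, y to its left, z up, the work surface at z = 0. Lengths are in m, angles in rad, forces in N, time in s.
With the tool pointing down it reaches from about 0.425 to 0.925 m from the base axis. Payload 6.8 kg.
Tool frame: the origin (TCP) lies on the centre line of the jaws, within the pads' length; the fingertips stand bot.tip_reach ahead of it and the grasp point (between the pads) lies 3 mm ahead of it (bot.tip_reach is the distance from the TCP to the fingertips, in m); z points along the fingers, y is the line along which they close (so a half turn about z gives the same grasp; the last joint's range is limited). The gripper opens to 85 mm and grips with 20 to 120 N. Pads are 22 mm wide; open, the fingers measure 114 mm over their backs; the gripper's body (76 mm by 85 mm) begins 54 mm behind the grasp point. The pads swing forward as they close: fully open they stand 13 mm farther back than shut.
Start: joints at [-1.39, 0.477, 0.022, 1.555, -0.011, 1.109, -0.083], TCP at [0.192, 0.647, 0.253] pointing down, gripper open.
Joint ranges: [-2.96, 2.96], [-0.34, 2.1], [-1.41, 1.46], [0.24, 2.44], [-1.37, 4.51], [0.17, 1.92], [-2.96, 2.96]. Speed limits (rad/s): [2.39, 2.39, 3.14, 3.14, 3.14, 3.14, 3.14].

INTERFACE

Orientations are given as a unit quaternion [w, x, y, z].
In Python, from station import bot gives the robot as it stands.
- The arm moves only by the tool jog_arm, never from a script. Its argument "deltas" is a list of rows, each a list of 7 numbers: the shift along the world's x, y, z in m, then the turn, a rotation vector about the world's x, y, z in rad, then the opening, from 0 (shut) to 1 (fully open). In form: [[x, y, z, rx, ry, rz, grip], ...]. A call has 1 to 10 rows; each row shifts and turns the commanded pose from where the row before left it; what a row does not reach is not made up. A row lasts 1/10 s, in which the tool goes at most 50 mm and 8.59 degrees, less where a joint would pass 70% of its speed; a pose out of reach is approached as far as the arm can. A call with a gripper value outside its range is refused whole. The fingers move at their own pace and stop on an object; "newtons" is the grip in N (left out, the last holds). Time passes only in rows, so rows that do not move let the fingers close. It gives the time, the measured TCP pose, the force, the opening and the grip force at its end, in the units of the state.
- bot.get_obs(): the state, without advancing time (a new reading comes with each control period).
- bot.read_camera(name): name is "scene" or "top"; returns a dict with "img" (480x640x3 uint8, red, green, blue), "K" (3x3 intrinsics, pixels), "eye" and "attitude" of the camera in the world. Camera axes: x right, y down, z forward; pixel columns grow to the right and rows downward; lengths in m; the calibration is good to about 2 mm. A picture is of the moment at which its call begins. There is no depth.
- bot.hand_in(): hands the job in; it is judged then, once.
The state is a dict: "t": time; "q": joint angles; "joint_vel": joint speeds; "joint_torque": joint torques, N m; "eef_pos": TCP position; "tool_rot": TCP orientation; "contact_force": force on the tool from outside, world axes, zero at the start; "torque": the same for the moment, N m; "gripper_width": opening from 0.0 (shut) to 1.0 (fully open); "grasp_force": force on a finger pad.
Only numpy, scipy, OpenCV 4.12 (cv2) and the standard library are available. Lean on these libraries where they do the work, as an engineer would, in place of code of your own. Each camera call takes 0.05 s, during which the arm holds its last target. There are 200 camera calls.

TASK

On the balancing stand, slide the thin steel lock plate straight up out of its slot above the wheel and park it upright, tongue down, in the small open pocket beside the stand. Then take the wheel by its crank handle, turn it at least one full turn in either direction to feel where its hidden weight sits, and finish still gripping the handle, at rest, with the wheel's heavy side straight down. Leave the other things on the bench where they are.

Things in the scene. Friction and masses are not known exactly. Their poses are not given: they have to be found in the camera images.
- stand: Fixed grey balancing stand, 190 x 200 mm, 240 mm high. Origin: on the bench under its middle; x points from its front (crank side, facing the robot) to its back, y to the left seen from the front, z up. Base plate 14 mm high, reaching 110 mm forward of the origin. A pedestal at the back (x 47 to 69 mm, 70 mm wide) carries the wheel's axle and the slotted guide over the wheel.
- slot (a point): Middle of the slot's mouth on the flat top of the guide block, 240 mm above the bench; axes as the stand's. Slot 34 mm along x, 8 mm along y. The block is 65 mm (x, from 28 mm in front of this point) x 32 mm (y) x 24 mm high. The plate's tongue must rise 37 mm to come clear of it.
- axle (a point): Point on the wheel's axis (a level line along the stand's x), 130 mm above the bench, in the plane of the handle's mid-length; axes as the stand's. The handle's middle moves on an upright circle of radius 55 mm about this point, in the stand's y-z plane.
- wheel (a joint): Wheel angle, rad: 0 as locked at the start, the handle level with the axle on the left (+y of the stand); grows clockwise seen from the front (the handle first rises, then goes over to the right). It turns any number of times, and not at all while the plate is in its slot. A stiff bearing that rubs with about 0.38 N m keeps it wherever it is left; at rest that rubbing can push either way.
- hub (a point): Centre of the wheel, an aluminium drum 140 mm across, 30 mm thick. A 0.5 to 0.7 kg weight, its middle 50 mm off the axis, is fixed unseen inside it, at a different place round the wheel each time (at the start never within 40 degrees of straight down). It adds or takes 4.5 to 6 N at most along the handle's path, on top of about 7 N of rubbing: no pull either way when straight down or up.
- handle_grip (a point): Middle of the crank handle's black sleeve, which spins freely on its pin, so the hand need not turn as the crank goes round. Sleeve 16 mm thick, 56 mm long, level along the stand's x, its middle 80 mm in front of the drum's face; it can be gripped from above with the fingers closing along the stand's y.
- plate: Loose flat T-shaped steel lock plate, 4 mm thick (its y), 60 g. Origin: middle of the tongue's lower edge; z runs up the plate. Tongue 30 mm wide (x), 37 mm high; head above it 46 mm wide, z 37 to 71 mm. It stands in the slot with the head's shoulders on the guide's top, so the whole head sticks up; the tongue reaches between two lugs on the wheel's rim.
- pocket: Fixed grey plastic open pocket on the bench to the left of the stand, 70 mm (its x) x 30 mm (its y) x 50 mm high, walls 4 mm, inside 62 x 22 mm. Origin: middle of its underside; inner floor 4 mm above it. A plate parked in it may lean against a wall.
Mind the look-alikes: they are no part of the job. Several things have the shape of the plate; the one meant has the colours described above.

How it is judged:
By the outcome, as a careful person would: the job done as asked, in the order asked, and still so for the second after the job is handed in, while the arm keeps its last pose, push and grip.
It also fails if it takes over 64 s, if anything falls off the work surface, if the arm or the gripper's body presses on something with over 40 N, if the wrist force passes 120 N, or if a joint passes its speed limit or range.

## Working session

There is one attempt and no reset: what is moved stays moved. The work goes in short steps, Python scripts to look and compute and a tool call to move; the robot and the scene stay as the last step left them, time stands still between calls to the robot, and variables do not carry over. Pictures are saved under pics/ and viewed, at most 10 in all, crops included, and the job is handed in when it is done.

Besides the shell and the picture viewer there is one more tool, called after "Emit:" in YAML: its name, and indented under it one key for each argument. jog_arm: Moves the arm, as the interface text tells. Its arguments: {"type":"object","properties":{"deltas":{"type":"array"},"newtons":{"type":"number"}},"required":["deltas"]}

```bash
mkdir -p pics; ls; python3 - <<'E'
from station import bot
import cv2
print(bot.get_obs(), bot.tip_reach)
for n in ("scene","top"):
    c=bot.read_camera(n); cv2.imwrite(f"pics/{n}0.png",c["img"][:,:,::-1]); print(n,c["K"],c["eye"],c["attitude"])
E
```

```text
pics
{'t': 0.0, 'q': array([-1.39006957,  0.47778616,  0.02236913,  1.55643788, -0.01151504,
        1.10930935, -0.08308175]), 'joint_vel': array([-1.55196141e-03,  5.77647589e-04,  1.54471083e-04,  9.10556572e-04,
       -2.15301380e-03, -7.03958613e-05, -1.63305812e-04]), 'joint_torque': array([ 1.29336013e-04, -5.96452439e+01,  1.60799369e+00, -2.81198269e+01,
        1.24275152e-02,  9.17411700e-03, -2.48063679e-05]), 'eef_pos': array([0.19212712, 0.6465084 , 0.25234133]), 'tool_rot': array([-6.35907611e-05,  1.43908335e-01,  9.89590607e-01, -9.03880576e-04]), 'contact_force': array([ 0.39447852, -0.11570113,  0.41362128]), 'torque': array([-0.02169497,  0.03043175,  0.05145545]), 'grasp_force': 0.0, 'gripper_width': 1.0025977217495485} 0.022
scene [[489.92673343   0.         317.08447479]
 [  0.         489.92673343 232.21967053]
 [  0.           0.           1.        ]] [1.18043281 0.36533001 0.69029877] [-0.21944805  0.45765762  0.77820748 -0.3698448 ]
top [[611.18868921   0.         324.93500937]
 [  0.         611.18868921 240.12842832]
 [  0.           0.           1.        ]] [0.53797379 0.06191921 1.01568879] [ 0.02005636 -0.69946055  0.71323706 -0.04056583]
```

View pics/scene0.png

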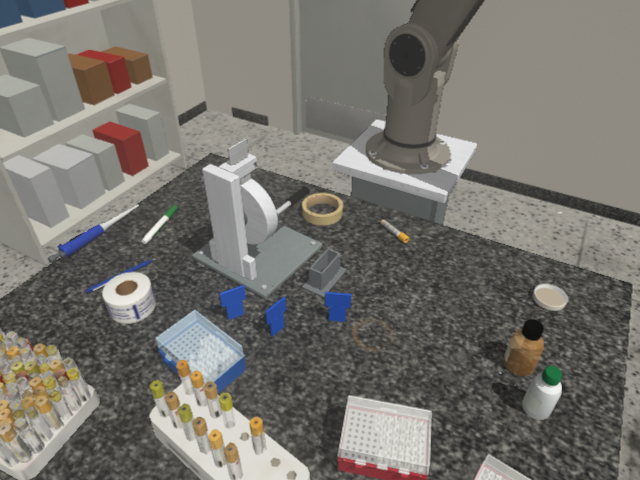

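View pics/top0.png

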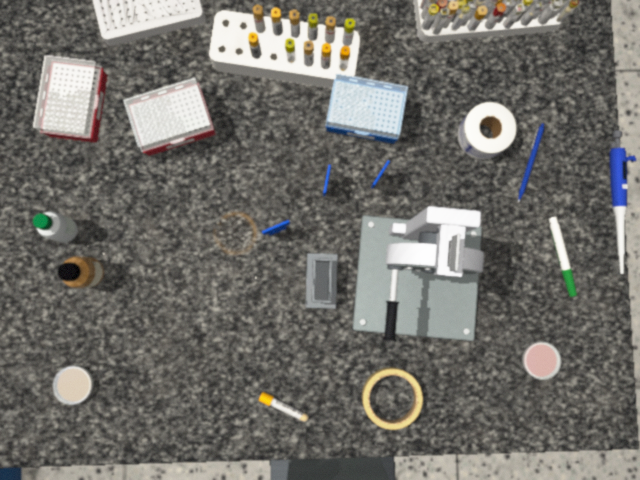

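The scene view shows the stand with its plate at (238,150), the pocket at (323,270) and three blue look-alikes. The top view shows the base plate at (355–482, 216–340), the handle at (391,320), the pocket at (322,281) and the guide at about (453,250). I'll zoom in on the top view.

```bash
python3 - <<'E'
import cv2
a=cv2.imread("pics/top0.png")[195:350,295:495]; b=cv2.imread("pics/scene0.png")[130:300,180:360]
cv2.imwrite("pics/c1.png",cv2.resize(a,None,fx=4,fy=3.8,interpolation=3) if 0 else cv2.resize(a,(760,589),interpolation=cv2.INTER_CUBIC))
cv2.imwrite("pics/c2.png",cv2.resize(b,(630,595),interpolation=cv2.INTER_CUBIC))
E
```

```text
(no output)
```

View pics/c1.png

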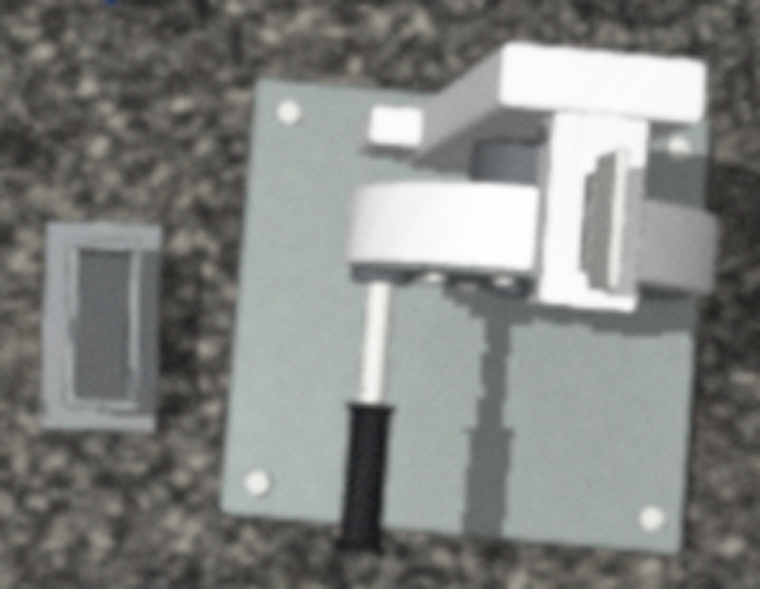

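View pics/c2.png

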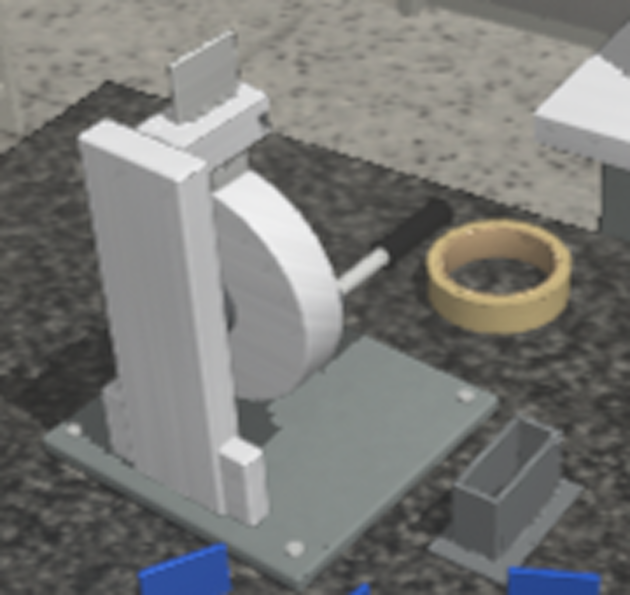

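The top crop (scale 3.8, offset (295,195)) shows three things:
- **Base corners:** FL (220,513), FR (680,552), BL (260,78).
- **Plate:** top edge from (625,150) to (611,292).
- **Pocket:** rim roughly (65–138, 240–408).

The scene crop (scale 3.5, offset (180,130)) shows the plate head's top corners at (170,66) and (235,34).

```bash
cat > h.py <<'E'
import numpy as np
from scipy.spatial.transform import Rotation as R
from station import bot
def cam(n): return bot.read_camera(n)
def onz(c,uv,z):
    uv=np.atleast_2d(uv); A=R.from_quat(np.roll(c["attitude"],-1)).as_matrix()
    d=np.c_[uv,np.ones(len(uv))]@np.linalg.inv(c["K"]).T@A.T
    return c["eye"]+d*((z-c["eye"][2])/d[:,2:])
def proj(c,p):
    A=R.from_quat(np.roll(c["attitude"],-1)).as_matrix()
    q=(np.atleast_2d(p)-c["eye"])@A@c["K"].T; return q[:,:2]/q[:,2:]
E
python3 - <<'E'
from h import *
t=cam("top"); s=cam("scene")
T=lambda *p: np.array(p)/3.8+[295,195]
S=lambda *p: np.array(p)/3.5+[180,130]
np.set_printoptions(precision=4,suppress=True)
b=onz(t,T((220,513),(680,552),(260,78)),.014); print("base",b)
fr=b[0]-b[1]; fx=b[2]-b[0]; y1=np.arctan2(-fr[0],fr[1]); y2=np.arctan2(fx[1],fx[0]); yaw=(y1+y2)/2
print("lens",np.linalg.norm(fr),np.linalg.norm(fx),"yaw",np.degrees([y1,y2]))
Rz=R.from_euler('z',yaw).as_matrix()
o=(b[0]+b[1])/2+Rz@[.11,0,0]; o[2]=0
o2=b[2]+Rz@[-.08,-.1,0]; print("o",o,o2)
bl=onz(t,T((538,303),(635,308)),.24); print("block front",bl, "slot",bl.mean(0)+Rz@[.028,0,0])
pl=onz(t,T((625,150),(611,292)),.274); print("plate top",pl,pl.mean(0), np.linalg.norm(pl[0]-pl[1]))
ps=onz(s,S((170,66),(235,34)),.274); print("plate scene",ps,ps.mean(0))
hs=onz(t,T((370,405),(360,550)),.13); print("handle",hs,hs.mean(0))
k=onz(t,T((65,240),(140,240),(133,408),(62,408)),.05); print("pocket rim",k,k.mean(0))
kf=onz(t,T((46,226),(161,226),(155,431),(41,430)),.003); print("flange",kf,kf.mean(0))
ks=onz(s,S((520,412),(560,440),(496,497),(453,487)),.05); print("pocket scene",ks,ks.mean(0))
E
```

```text
base [[ 0.4763 -0.0105  0.014 ]
 [ 0.4552 -0.2082  0.014 ]
 [ 0.6635 -0.0326  0.014 ]]
lens 0.19876824911582414 0.18854962067879805 yaw [-6.0799 -6.7208]
o [ 0.575  -0.1216  0.    ] [ 0.5729 -0.1231  0.014 ]
block front [[ 0.5576 -0.1027  0.24  ]
 [ 0.5553 -0.1354  0.24  ]] slot [ 0.5842 -0.1222  0.24  ]
plate top [[ 0.6055 -0.1256  0.274 ]
 [ 0.5598 -0.1192  0.274 ]] [ 0.5826 -0.1224  0.274 ] 0.04614291759404257
plate scene [[ 0.6075 -0.1233  0.274 ]
 [ 0.5656 -0.1144  0.274 ]] [ 0.5866 -0.1188  0.274 ]
handle [[ 0.5229 -0.0603  0.13  ]
 [ 0.4683 -0.0549  0.13  ]] [ 0.4956 -0.0576  0.13  ]
pocket rim [[0.5925 0.0539 0.05  ]
 [0.5919 0.0227 0.05  ]
 [0.5223 0.0271 0.05  ]
 [0.523  0.0565 0.05  ]] [0.5574 0.04   0.05  ]
flange [[0.6014 0.0617 0.003 ]
 [0.6005 0.0114 0.003 ]
 [0.5115 0.016  0.003 ]
 [0.5129 0.0655 0.003 ]] [0.5566 0.0387 0.003 ]
pocket scene [[0.5211 0.0283 0.05  ]
 [0.5313 0.0591 0.05  ]
 [0.5892 0.0498 0.05  ]
 [0.5937 0.0257 0.05  ]] [0.5588 0.0407 0.05  ]
```

Emit:
jog_arm:
  deltas:
    - [0,0,0.04,0,0,0,1]
    - [0,0,0.05,0,0,0,1]
    - [0,0,0.04,0,0,0,1]
    - [0.0196,-0.0384,0.01,0,0,0.009,1]
    - [0.0196,-0.0384,0,0,0,0.009,1]
    - [0.0196,-0.0384,0,0,0,0.009,1]
    - [0.0196,-0.0384,0,0,0,0.009,1]
    - [0.0196,-0.0384,0,0,0,0.009,1]
    - [0.0196,-0.0384,0,0,0,0.009,1]
    - [0.0196,-0.0384,0,0,0,0.009,1]

```text
t: 1.2
eef_pos: [0.33, 0.3764, 0.3933]
tool_rot: [-0.0, 0.113, 0.994, 0.0]
contact_force: [1.5, 0.1, -0.5]
gripper_width: 1.001
grasp_force: 0.0
```

Emit:
jog_arm:
  deltas:
    - [0.0196,-0.0384,0,0,0,0.009,1]
    - [0.0196,-0.0384,0,0,0,0.009,1]
    - [0.0196,-0.0384,0,0,0,0.009,1]
    - [0.0196,-0.0384,0,0,0,0.009,1]
    - [0.0196,-0.0384,0,0,0,0.009,1]
    - [0.0196,-0.0384,0,0,0,0.009,1]
    - [0.0196,-0.0384,0,0,0,0.009,1]
    - [0.0196,-0.0384,0,0,0,0.009,1]
    - [0.0196,-0.0384,0,0,0,0.009,1]
    - [0.0196,-0.0384,0,0,0,0.009,1]

```text
t: 2.2
eef_pos: [0.5258, -0.0074, 0.3934]
tool_rot: [0.0, 0.068, 0.998, 0.0]
contact_force: [0.3, 1.2, -0.1]
gripper_width: 0.999
grasp_force: 0.0
```

Emit:
jog_arm:
  deltas:
    - [0.0196,-0.0384,0,0,0,0.009,0.6]
    - [0.0196,-0.0384,0,0,0,0.009,0.6]
    - [0.0196,-0.0384,0,0,0,0.009,0.6]
    - [0,0,0,0,0,0,0.5]
    - [0,0,0,0,0,0,0.5]
    - [0,0,0,0,0,0,0.5]

```text
t: 2.8
eef_pos: [0.5841, -0.1197, 0.393]
tool_rot: [-0.0, 0.054, 0.999, 0.0]
contact_force: [0.4, -0.1, -0.2]
gripper_width: 0.501
grasp_force: 0.0
```

Emit:
jog_arm:
  deltas:
    - [0,-0.001,-0.03,0,0,0,0.4]
    - [0,0,-0.03,0,0,0,0.4]
    - [0,0,-0.03,0,0,0,0.4]
    - [0,0,-0.02,0,0,0,0.4]
    - [0,0,-0.013,0,0,0,0.4]
    - [0,0,0,0,0,0,0.4]
  newtons: 40

```text
t: 3.4
eef_pos: [0.5834, -0.1203, 0.2689]
tool_rot: [-0.001, 0.053, 0.999, 0.0]
contact_force: [-1.3, -0.2, 0.2]
gripper_width: 0.4
grasp_force: 0.0
```

```bash
python3 - <<'E'
from h import *
import cv2
a=cam("top")["img"][180:300,380:520,::-1]; b=cam("scene")["img"][100:220,180:320,::-1]
cv2.imwrite("pics/g1.png",cv2.resize(np.hstack([a,b]),(784,336),interpolation=2))
print(bot.get_obs()["eef_pos"])
E
```

```text
[ 0.58468429 -0.12141677  0.27119658]
```

View pics/g1.png

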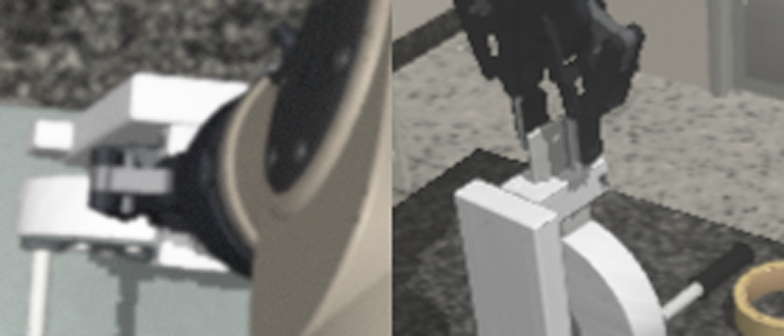

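The picture shows the plate head (about (550,150) in the crop) standing between the open fingers, so I'll close and lift.

Emit:
jog_arm:
  deltas:
    - [0,0,0,0,0,0,0.1]
    - [0,0,0,0,0,0,0]
    - [0,0,0,0,0,0,0]
    - [0,0,0,0,0,0,0]
    - [0,0,0,0,0,0,0]
  newtons: 40

```text
t: 4.0
eef_pos: [0.5848, -0.122, 0.2714]
tool_rot: [0.001, 0.054, 0.999, 0.0]
contact_force: [-1.1, 0.8, 5.7]
gripper_width: 0.04
grasp_force: 44.5
```

Emit:
jog_arm:
  deltas:
    - [0,0,0.005,0,0,0,0]
    - [0,0,0.007,0,0,0,0]
    - [0,0,0.01,0,0,0,0]
    - [0,0,0.012,0,0,0,0]
    - [0,0,0.015,0,0,0,0]
    - [0,0,0.015,0,0,0,0]
    - [0,0,0.01,0,0,0,0]
    - [0,0,0,0,0,0,0]

```text
t: 4.8
eef_pos: [0.5851, -0.1223, 0.3464]
tool_rot: [0.002, 0.054, 0.999, 0.0]
contact_force: [0.4, -0.6, -2.1]
gripper_width: 0.039
grasp_force: 43.6
```

```bash
python3 - <<'E'
from h import *
import cv2
o=bot.get_obs(); print(o["eef_pos"],o["contact_force"],o["grasp_force"],o["gripper_width"])
b=cam("scene")["img"][60:260,160:360,::-1]
cv2.imwrite("pics/g2.png",cv2.resize(b,(500,500),interpolation=2))
E
```

```text
[ 0.58508355 -0.12226905  0.34640585] [ 0.40440513 -0.64751742 -2.14195315] 43.631250858306885 0.03873301776938191
```

View pics/g2.png

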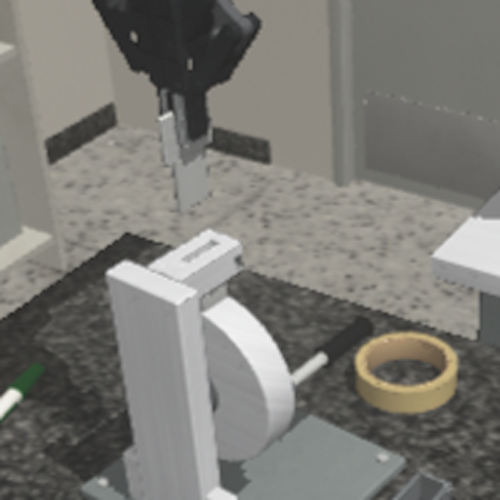

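The plate is clear of the slot (tongue at about (192,190)), so I'll carry it to the pocket.

Emit:
jog_arm:
  deltas:
    - [-0.0045,0.02,0,0,0,0.01,0]
    - [-0.0045,0.03,0,0,0,0.01,0]
    - [-0.0045,0.034,0,0,0,0.01,0]
    - [-0.0045,0.034,0,0,0,0.01,0]
    - [-0.0045,0.03,0,0,0,0.01,0]
    - [-0.0045,0.014,0,0,0,0.01,0]
    - [0,0,-0.03,0,0,0,0]
    - [0,0,-0.04,0,0,0,0]
    - [0,0,-0.04,0,0,0,0]
    - [0,0,-0.04,0,0,0,0]

```text
t: 5.85
eef_pos: [0.5569, 0.039, 0.1928]
tool_rot: [0.0, 0.025, 1.0, -0.0]
contact_force: [0.6, 1.1, -0.3]
gripper_width: 0.037
grasp_force: 43.6
```

Emit:
jog_arm:
  deltas:
    - [0,0,-0.04,0,0,0,0]
    - [0,0,-0.02,0,0,0,0]
    - [0,0,0,0,0,0,0]
    - [0,0,0,0,0,0,0]

```text
t: 6.25
eef_pos: [0.5574, 0.0391, 0.1346]
tool_rot: [-0.0, 0.025, 1.0, -0.0]
contact_force: [0.3, -0.2, -0.6]
gripper_width: 0.034
grasp_force: 43.6
```

```bash
python3 - <<'E'
from h import *
import cv2
o=bot.get_obs(); print(o["eef_pos"],o["tool_rot"],o["contact_force"],o["grasp_force"],o["gripper_width"])
a=cam("top")["img"][220:340,270:430,::-1]; b=cam("scene")["img"][190:310,250:410,::-1]
cv2.imwrite("pics/g3.png",cv2.resize(np.hstack([a,b]),(800,300),interpolation=2))
E
```

```text
[0.55739907 0.03911969 0.13460755] [-9.77649442e-05  2.49169105e-02  9.99689453e-01 -3.68043304e-04] [ 0.27521634 -0.23150864 -0.5631423 ] 43.57976317405701 0.03433171390797267
```

View pics/g3.png

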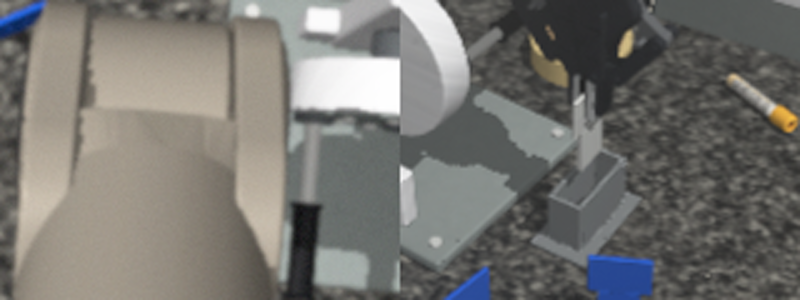

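The plate is upright and its tongue is over the pocket mouth (crop (590,175)). I'll lower it.

Emit:
jog_arm:
  deltas:
    - [0,0,-0.02,0,0,0,0]
    - [0,0,-0.015,0,0,0,0]
    - [0,0,-0.012,0,0,0,0]
    - [0,0,-0.008,0,0,0,0]
    - [0,0,-0.004,0,0,0,0]
    - [0,0,0,0,0,0,0]
    - [0,0,0,0,0,0,0]

```text
t: 7.05
eef_pos: [0.5576, 0.04, 0.0756]
tool_rot: [0.0, 0.024, 1.0, 0.0]
contact_force: [-0.6, 0.5, 0.1]
gripper_width: 0.04
grasp_force: 43.6
```

Emit:
jog_arm:
  deltas:
    - [0,0,0,0,0,0,0.15]
    - [0,0,0,0,0,0,0.3]
    - [0,0,0,0,0,0,0.4]
    - [0,0,0,0,0,0,0.5]
    - [0,0,0.02,0,0,0,0.5]
    - [0,0,0.04,0,0,0,0.5]
    - [0,0,0.05,0,0,0,0.5]
    - [0,0,0.05,0,0,0,0.5]

```text
t: 7.85
eef_pos: [0.5567, 0.0399, 0.2368]
tool_rot: [-0.001, 0.025, 1.0, -0.0]
contact_force: [0.7, 0.6, 0.3]
gripper_width: 0.502
grasp_force: 0.0
```

```bash
python3 - <<'E'
from h import *
import cv2
o=bot.get_obs(); print(o["eef_pos"],o["tool_rot"],o["contact_force"],o["grasp_force"],o["gripper_width"])
b=cam("scene")["img"][190:310,250:410,::-1]
cv2.imwrite("pics/g4.png",cv2.resize(b,(640,480),interpolation=2))
E
```

```text
[0.55666385 0.03985393 0.23677978] [-5.47927340e-04  2.45750604e-02  9.99697801e-01 -2.68704590e-04] [0.6887371  0.61230593 0.27343966] 0.0 0.5023216886067798
```

View pics/g4.png

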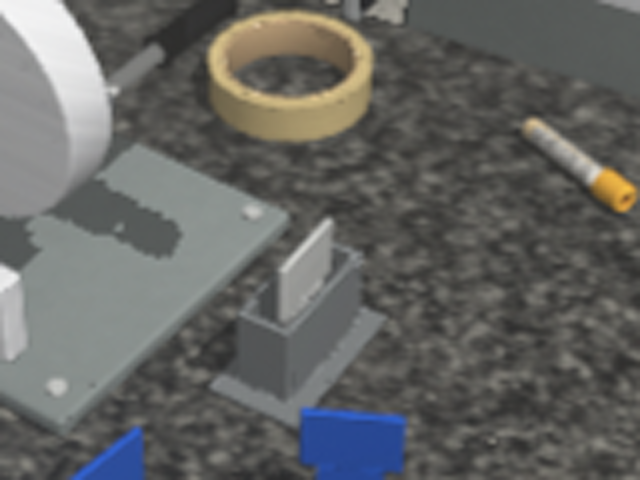

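The plate stands in the pocket (crop (305,270)). Next is the crank handle.

Emit:
jog_arm:
  deltas:
    - [-0.0126,-0.0195,0,0,0,-0.012,0.6]
    - [-0.0126,-0.0195,0,0,0,-0.012,0.6]
    - [-0.0126,-0.0195,0,0,0,-0.012,0.6]
    - [-0.0126,-0.0195,0,0,0,-0.012,0.6]
    - [-0.0126,-0.0195,0,0,0,-0.012,0.6]
    - [0,0,-0.03,0,0,0,0.6]
    - [0,0,-0.03,0,0,0,0.6]
    - [0,0,-0.03,0,0,0,0.6]
    - [0,0,-0.013,0,0,0,0.6]
    - [0,0,0,0,0,0,0.6]

```text
t: 8.9
eef_pos: [0.4927, -0.0582, 0.1309]
tool_rot: [-0.002, 0.055, 0.998, -0.0]
contact_force: [0.4, 0.4, 1.2]
gripper_width: 0.597
grasp_force: 0.0
```

Emit:
jog_arm:
  deltas:
    - [0,0,0,0,0,0,0.4]
    - [0,0,0,0,0,0,0.2]
    - [0,0,0,0,0,0,0.1]
    - [0,0,0,0,0,0,0]
    - [0,0,0,0,0,0,0]
    - [0,0,0,0,0,0,0]
  newtons: 60

```text
t: 9.5
eef_pos: [0.4952, -0.0576, 0.1336]
tool_rot: [0.001, 0.054, 0.999, 0.0]
contact_force: [-2.3, -1.1, 6.9]
gripper_width: 0.166
grasp_force: 58.6
```

```bash
python3 - <<'E'
import numpy as np
yaw=np.radians(-6.4); n=48; th=np.arange(n+1)*2*np.pi/n
p=np.c_[-np.sin(yaw)*.055*np.cos(th),np.cos(yaw)*.055*np.cos(th),.055*np.sin(th)]
p=np.round(p,4); d=np.diff(p,axis=0)
for i in range(0,n,4): print(i*7.5, [[round(float(x),4) for x in r] for r in d[i:i+4]])
E
```

```text
0.0 [[0.0, -0.0005, 0.0072], [-0.0002, -0.0014, 0.007], [-0.0002, -0.0023, 0.0068], [-0.0004, -0.0032, 0.0065]]
30.0 [[-0.0004, -0.0039, 0.006], [-0.0006, -0.0048, 0.0054], [-0.0006, -0.0053, 0.0047], [-0.0006, -0.006, 0.004]]
60.0 [[-0.0008, -0.0064, 0.0032], [-0.0007, -0.0068, 0.0023], [-0.0008, -0.007, 0.0014], [-0.0008, -0.0071, 0.0005]]
90.0 [[-0.0008, -0.0071, -0.0005], [-0.0008, -0.007, -0.0014], [-0.0007, -0.0068, -0.0023], [-0.0008, -0.0064, -0.0032]]
120.0 [[-0.0006, -0.006, -0.004], [-0.0006, -0.0053, -0.0047], [-0.0006, -0.0048, -0.0054], [-0.0004, -0.0039, -0.006]]
150.0 [[-0.0004, -0.0032, -0.0065], [-0.0002, -0.0023, -0.0068], [-0.0002, -0.0014, -0.007], [0.0, -0.0005, -0.0072]]
180.0 [[0.0, 0.0005, -0.0072], [0.0002, 0.0014, -0.007], [0.0002, 0.0023, -0.0068], [0.0004, 0.0032, -0.0065]]
210.0 [[0.0004, 0.0039, -0.006], [0.0006, 0.0048, -0.0054], [0.0006, 0.0053, -0.0047], [0.0006, 0.006, -0.004]]
240.0 [[0.0008, 0.0064, -0.0032], [0.0007, 0.0068, -0.0023], [0.0008, 0.007, -0.0014], [0.0008, 0.0071, -0.0005]]
270.0 [[0.0008, 0.0071, 0.0005], [0.0008, 0.007, 0.0014], [0.0007, 0.0068, 0.0023], [0.0008, 0.0064, 0.0032]]
300.0 [[0.0006, 0.006, 0.004], [0.0006, 0.0053, 0.0047], [0.0006, 0.0048, 0.0054], [0.0004, 0.0039, 0.006]]
330.0 [[0.0004, 0.0032, 0.0065], [0.0002, 0.0023, 0.0068], [0.0002, 0.0014, 0.007], [0.0, 0.0005, 0.0072]]
```

Emit:
jog_arm:
  deltas:
    - [0.0,-0.0005,0.0072,0,0,0,0]
    - [-0.0002,-0.0014,0.007,0,0,0,0]
    - [-0.0002,-0.0023,0.0068,0,0,0,0]
    - [-0.0004,-0.0032,0.0065,0,0,0,0]

```text
t: 9.9
eef_pos: [0.4943, -0.0647, 0.1608]
tool_rot: [0.001, 0.054, 0.999, 0.0]
contact_force: [5.8, 1.2, -4.4]
gripper_width: 0.165
grasp_force: 59.6
```

Emit:
jog_arm:
  deltas:
    - [-0.0004,-0.0039,0.006,0,0,0,0]
    - [-0.0006,-0.0048,0.0054,0,0,0,0]
    - [-0.0006,-0.0053,0.0047,0,0,0,0]
    - [-0.0006,-0.006,0.004,0,0,0,0]

```text
t: 10.3
eef_pos: [0.4921, -0.0845, 0.181]
tool_rot: [0.001, 0.054, 0.999, 0.001]
contact_force: [4.7, 2.5, -0.6]
gripper_width: 0.164
grasp_force: 60.1
```

Emit:
jog_arm:
  deltas:
    - [-0.0008,-0.0064,0.0032,0,0,0,0]
    - [-0.0007,-0.0068,0.0023,0,0,0,0]
    - [-0.0008,-0.007,0.0014,0,0,0,0]
    - [-0.0008,-0.0071,0.0005,0,0,0,0]

```text
t: 10.7
eef_pos: [0.4889, -0.1126, 0.1887]
tool_rot: [0.001, 0.054, 0.999, 0.0]
contact_force: [3.4, 0.2, 5.1]
gripper_width: 0.162
grasp_force: 60.5
```

Emit:
jog_arm:
  deltas:
    - [-0.0008,-0.0071,-0.0005,0,0,0,0]
    - [-0.0008,-0.007,-0.0014,0,0,0,0]
    - [-0.0007,-0.0068,-0.0023,0,0,0,0]
    - [-0.0008,-0.0064,-0.0032,0,0,0,0]

```text
t: 11.1
eef_pos: [0.4857, -0.1406, 0.1808]
tool_rot: [0.001, 0.055, 0.999, -0.0]
contact_force: [5.2, 0.3, 2.7]
gripper_width: 0.165
grasp_force: 60.4
```

Emit:
jog_arm:
  deltas:
    - [-0.0006,-0.006,-0.004,0,0,0,0]
    - [-0.0006,-0.0053,-0.0047,0,0,0,0]
    - [-0.0006,-0.0048,-0.0054,0,0,0,0]
    - [-0.0004,-0.0039,-0.006,0,0,0,0]

```text
t: 11.5
eef_pos: [0.4835, -0.1603, 0.1601]
tool_rot: [0.001, 0.055, 0.999, -0.0]
contact_force: [4.8, 1.2, 4.7]
gripper_width: 0.163
grasp_force: 60.6
```

Emit:
jog_arm:
  deltas:
    - [-0.0004,-0.0032,-0.0065,0,0,0,0]
    - [-0.0002,-0.0023,-0.0068,0,0,0,0]
    - [-0.0002,-0.0014,-0.007,0,0,0,0]
    - [0.0,-0.0005,-0.0072,0,0,0,0]

```text
t: 11.9
eef_pos: [0.4828, -0.167, 0.1326]
tool_rot: [0.001, 0.054, 0.999, 0.0]
contact_force: [4.3, 2.5, 8.8]
gripper_width: 0.164
grasp_force: 60.9
```

Emit:
jog_arm:
  deltas:
    - [0.0,0.0005,-0.0072,0,0,0,0]
    - [0.0002,0.0014,-0.007,0,0,0,0]
    - [0.0002,0.0023,-0.0068,0,0,0,0]
    - [0.0004,0.0032,-0.0065,0,0,0,0]

```text
t: 12.3
eef_pos: [0.4837, -0.1594, 0.1054]
tool_rot: [0.001, 0.054, 0.999, 0.0]
contact_force: [1.5, 3.5, 14.5]
gripper_width: 0.163
grasp_force: 61.6
```

Emit:
jog_arm:
  deltas:
    - [0.0004,0.0039,-0.006,0,0,0,0]
    - [0.0006,0.0048,-0.0054,0,0,0,0]
    - [0.0006,0.0053,-0.0047,0,0,0,0]
    - [0.0006,0.006,-0.004,0,0,0,0]

```text
t: 12.7
eef_pos: [0.4859, -0.1402, 0.086]
tool_rot: [0.001, 0.055, 0.998, 0.0]
contact_force: [-1.6, 0.5, 25.0]
gripper_width: 0.164
grasp_force: 62.7
```

Emit:
jog_arm:
  deltas:
    - [0.0008,0.0064,-0.0032,0,0,0,0]
    - [0.0007,0.0068,-0.0023,0,0,0,0]
    - [0.0008,0.007,-0.0014,0,0,0,0]
    - [0.0008,0.0071,-0.0005,0,0,0,0]

```text
t: 13.1
eef_pos: [0.4885, -0.1164, 0.0787]
tool_rot: [0.001, 0.056, 0.998, -0.002]
contact_force: [-1.0, -11.2, 14.5]
gripper_width: 0.165
grasp_force: 61.5
```

Emit:
jog_arm:
  deltas:
    - [0.0008,0.0071,0.0005,0,0,0,0]
    - [0.0008,0.007,0.0014,0,0,0,0]
    - [0.0007,0.0068,0.0023,0,0,0,0]
    - [0.0008,0.0064,0.0032,0,0,0,0]

```text
t: 13.5
eef_pos: [0.4916, -0.0884, 0.0844]
tool_rot: [0.001, 0.056, 0.998, -0.002]
contact_force: [7.1, -9.7, -7.3]
gripper_width: 0.165
grasp_force: 59.1
```

Emit:
jog_arm:
  deltas:
    - [0.0006,0.006,0.004,0,0,0,0]
    - [0.0006,0.0053,0.0047,0,0,0,0]
    - [0.0006,0.0048,0.0054,0,0,0,0]
    - [0.0004,0.0039,0.006,0,0,0,0]

```text
t: 13.9
eef_pos: [0.4941, -0.0662, 0.1043]
tool_rot: [0.001, 0.055, 0.998, -0.001]
contact_force: [8.2, -4.8, -8.9]
gripper_width: 0.163
grasp_force: 59.1
```

Emit:
jog_arm:
  deltas:
    - [0.0004,0.0032,0.0065,0,0,0,0]
    - [0.0002,0.0023,0.0068,0,0,0,0]
    - [0.0002,0.0014,0.007,0,0,0,0]
    - [0.0,0.0005,0.0072,0,0,0,0]

```text
t: 14.3
eef_pos: [0.495, -0.0577, 0.1321]
tool_rot: [0.001, 0.054, 0.999, -0.001]
contact_force: [8.2, -0.4, -7.4]
gripper_width: 0.162
grasp_force: 59.4
```

Emit:
jog_arm:
  deltas:
    - [0.0,-0.0005,0.0072,0,0,0,0]
    - [-0.0002,-0.0014,0.007,0,0,0,0]
    - [-0.0002,-0.0023,0.0068,0,0,0,0]
    - [-0.0004,-0.0032,0.0065,0,0,0,0]

```text
t: 14.7
eef_pos: [0.4943, -0.0642, 0.1598]
tool_rot: [0.001, 0.054, 0.999, 0.0]
contact_force: [7.7, 3.1, -3.5]
gripper_width: 0.168
grasp_force: 59.8
```

Emit:
jog_arm:
  deltas:
    - [-0.0004,-0.0039,0.006,0,0,0,0]
    - [-0.0006,-0.0048,0.0054,0,0,0,0]
    - [-0.0006,-0.0053,0.0047,0,0,0,0]
    - [-0.0006,-0.006,0.004,0,0,0,0]

```text
t: 15.1
eef_pos: [0.4922, -0.0836, 0.1804]
tool_rot: [0.001, 0.054, 0.999, 0.001]
contact_force: [5.4, 4.7, 4.5]
gripper_width: 0.167
grasp_force: 60.6
```

Emit:
jog_arm:
  deltas:
    - [0.0006,0.006,-0.004,0,0,0,0]
    - [0.0006,0.0053,-0.0047,0,0,0,0]
    - [0.0006,0.0048,-0.0054,0,0,0,0]
    - [0.0004,0.0039,-0.006,0,0,0,0]

```text
t: 15.5
eef_pos: [0.4943, -0.0649, 0.1608]
tool_rot: [0.001, 0.054, 0.999, 0.001]
contact_force: [1.6, 1.8, 12.8]
gripper_width: 0.165
grasp_force: 61.4
```

Emit:
jog_arm:
  deltas:
    - [0.0004,0.0032,-0.0065,0,0,0,0]
    - [0.0002,0.0023,-0.0068,0,0,0,0]
    - [0.0002,0.0014,-0.007,0,0,0,0]
    - [0.0,0.0005,-0.0072,0,0,0,0]

```text
t: 15.9
eef_pos: [0.4951, -0.0577, 0.1327]
tool_rot: [0.001, 0.054, 0.999, 0.0]
contact_force: [4.0, -0.4, 7.8]
gripper_width: 0.164
grasp_force: 60.9
```

Emit:
jog_arm:
  deltas:
    - [0.0,-0.0005,-0.0072,0,0,0,0]
    - [-0.0002,-0.0014,-0.007,0,0,0,0]
    - [-0.0002,-0.0023,-0.0068,0,0,0,0]
    - [-0.0004,-0.0032,-0.0065,0,0,0,0]

```text
t: 16.3
eef_pos: [0.4942, -0.0657, 0.105]
tool_rot: [0.001, 0.054, 0.999, -0.0]
contact_force: [4.8, -1.5, 6.7]
gripper_width: 0.165
grasp_force: 60.8
```

Emit:
jog_arm:
  deltas:
    - [-0.0004,-0.0039,-0.006,0,0,0,0]
    - [-0.0006,-0.0048,-0.0054,0,0,0,0]
    - [-0.0006,-0.0053,-0.0047,0,0,0,0]
    - [-0.0006,-0.006,-0.004,0,0,0,0]

```text
t: 16.7
eef_pos: [0.4919, -0.0865, 0.0851]
tool_rot: [0.001, 0.055, 0.998, -0.001]
contact_force: [1.5, -3.5, 11.7]
gripper_width: 0.161
grasp_force: 61.4
```

Emit:
jog_arm:
  deltas:
    - [-0.0008,-0.0064,-0.0032,0,0,0,0]
    - [-0.0007,-0.0068,-0.0023,0,0,0,0]
    - [-0.0008,-0.007,-0.0014,0,0,0,0]
    - [-0.0008,-0.0071,-0.0005,0,0,0,0]

```text
t: 17.1
eef_pos: [0.4889, -0.1133, 0.0784]
tool_rot: [0.001, 0.055, 0.998, 0.0]
contact_force: [-0.2, 2.2, 21.6]
gripper_width: 0.166
grasp_force: 62.4
```

Emit:
jog_arm:
  deltas:
    - [-0.0008,-0.0071,0.0005,0,0,0,0]
    - [-0.0008,-0.007,0.0014,0,0,0,0]
    - [-0.0007,-0.0068,0.0023,0,0,0,0]
    - [-0.0008,-0.0064,0.0032,0,0,0,0]

```text
t: 17.5
eef_pos: [0.486, -0.1386, 0.0853]
tool_rot: [0.001, 0.054, 0.999, 0.001]
contact_force: [5.2, 6.0, 8.5]
gripper_width: 0.162
grasp_force: 61.0
```

Emit:
jog_arm:
  deltas:
    - [-0.0006,-0.006,0.004,0,0,0,0]
    - [-0.0006,-0.0053,0.0047,0,0,0,0]
    - [-0.0006,-0.0048,0.0054,0,0,0,0]
    - [-0.0004,-0.0039,0.006,0,0,0,0]

```text
t: 17.9
eef_pos: [0.4836, -0.1588, 0.1048]
tool_rot: [0.0, 0.054, 0.999, 0.0]
contact_force: [6.8, 3.1, -1.6]
gripper_width: 0.163
grasp_force: 59.9
```

Emit:
jog_arm:
  deltas:
    - [-0.0004,-0.0032,0.0065,0,0,0,0]
    - [-0.0002,-0.0023,0.0068,0,0,0,0]
    - [-0.0002,-0.0014,0.007,0,0,0,0]
    - [0.0,-0.0005,0.0072,0,0,0,0]

```text
t: 18.3
eef_pos: [0.4827, -0.1669, 0.1321]
tool_rot: [0.001, 0.054, 0.999, -0.0]
contact_force: [7.4, -0.5, -7.0]
gripper_width: 0.159
grasp_force: 59.4
```

Emit:
jog_arm:
  deltas:
    - [0.0,0.0005,0.0072,0,0,0,0]
    - [0.0002,0.0014,0.007,0,0,0,0]
    - [0.0002,0.0023,0.0068,0,0,0,0]
    - [0.0004,0.0032,0.0065,0,0,0,0]

```text
t: 18.7
eef_pos: [0.4834, -0.1606, 0.1596]
tool_rot: [0.001, 0.055, 0.999, -0.001]
contact_force: [8.9, -3.7, -8.9]
gripper_width: 0.162
grasp_force: 59.1
```

Emit:
jog_arm:
  deltas:
    - [0.0004,0.0039,0.006,0,0,0,0]
    - [0.0006,0.0048,0.0054,0,0,0,0]
    - [0.0006,0.0053,0.0047,0,0,0,0]
    - [0.0006,0.006,0.004,0,0,0,0]

```text
t: 19.1
eef_pos: [0.4855, -0.1422, 0.1798]
tool_rot: [0.001, 0.055, 0.998, -0.002]
contact_force: [9.1, -10.1, -8.5]
gripper_width: 0.167
grasp_force: 59.2
```

Emit:
jog_arm:
  deltas:
    - [0.0008,0.0064,0.0032,0,0,0,0]
    - [0.0007,0.0068,0.0023,0,0,0,0]
    - [0.0008,0.007,0.0014,0,0,0,0]
    - [0.0008,0.0071,0.0005,0,0,0,0]

```text
t: 19.5
eef_pos: [0.4883, -0.1175, 0.1883]
tool_rot: [0.001, 0.056, 0.998, -0.003]
contact_force: [0.4, -14.4, 9.6]
gripper_width: 0.164
grasp_force: 61.2
```

```bash
cat > fit.py <<'E'
import numpy as np
# dir, y, z, Fx, Fy, Fz
D=np.array([[1,-.0647,.1608,5.8,1.2,-4.4],[1,-.0845,.181,4.7,2.5,-.6],[1,-.1126,.1887,3.4,.2,5.1],[1,-.1406,.1808,5.2,.3,2.7],[1,-.1603,.1601,4.8,1.2,4.7],[1,-.167,.1326,4.3,2.5,8.8],[1,-.1594,.1054,1.5,3.5,14.5],[1,-.1402,.086,-1.6,.5,25],[1,-.1164,.0787,-1,-11.2,14.5],[1,-.0884,.0844,7.1,-9.7,-7.3],[1,-.0662,.1043,8.2,-4.8,-8.9],[1,-.0577,.1321,8.2,-.4,-7.4],[1,-.0642,.1598,7.7,3.1,-3.5],[1,-.0836,.1804,5.4,4.7,4.5],
[-1,-.0649,.1608,1.6,1.8,12.8],[-1,-.0577,.1327,4,-.4,7.8],[-1,-.0657,.105,4.8,-1.5,6.7],[-1,-.0865,.0851,1.5,-3.5,11.7],[-1,-.1133,.0784,-.2,2.2,21.6],[-1,-.1386,.0853,5.2,6,8.5],[-1,-.1588,.1048,6.8,3.1,-1.6],[-1,-.1669,.1321,7.4,-.5,-7],[-1,-.1606,.1596,8.9,-3.7,-8.9],[-1,-.1422,.1798,9.1,-10.1,-8.5],[-1,-.1175,.1883,.4,-14.4,9.6]])
s=D[:,0]; th=np.arctan2(D[:,2]-.1336,(D[:,1]+.1123)/.994)
ys=.111*D[:,3]+.994*D[:,4]; ys0=D[:,4]/.994  # with / without x-force part
for nm,Y in(("full",ys),("y only",ys0)):
  tang=-np.sin(th)*Y+np.cos(th)*D[:,5]; rad=np.cos(th)*Y+np.sin(th)*D[:,5]
  G=-tang  # = s*f + a sin + b cos
  for m,sel in(("fwd",s>0),("rev",s<0),("both",s!=0)):
    A=np.c_[s,np.sin(th),np.cos(th)][sel]; 
    c,*_=np.linalg.lstsq(A,G[sel],rcond=None); r=G[sel]-A@c
    # dh/dth = a sin+b cos ; h=-a cos+b sin ; min
    print(nm,m,c.round(2),"down at",np.degrees(np.arctan2(-c[2],c[1])).round(1),"amp",np.hypot(c[1],c[2]).round(2),"rms",r.std().round(2))
print(np.c_[np.degrees(th),G,r,rad].round(1))
E
python3 fit.py
```

```text
full fwd [ 7.25 -5.46 -0.39] down at 175.9 amp 5.48 rms 0.6
full rev [ 7.33 -5.79 -0.61] down at 174.0 amp 5.83 rms 0.35
full both [ 7.28 -5.59 -0.47] down at 175.2 amp 5.61 rms 0.53
y only fwd [ 7.17 -5.88 -0.28] down at 177.2 amp 5.89 rms 0.57
y only rev [ 7.41 -6.21 -0.54] down at 175.1 amp 6.23 rms 0.49
y only both [ 7.28 -6.01 -0.38] down at 176.3 amp 6.02 rms 0.56
[[ 2.960e+01  4.400e+00  4.000e-01 -1.100e+00]
 [ 5.950e+01  2.500e+00  6.000e-01  8.000e-01]
 [ 9.030e+01  2.000e-01 -1.000e+00  5.100e+00]
 [ 1.211e+02  1.700e+00 -7.000e-01  2.200e+00]
 [ 1.512e+02  4.700e+00 -0.000e+00  1.200e+00]
 [-1.790e+02  8.800e+00  1.000e+00 -2.700e+00]
 [-1.492e+02  1.070e+01 -0.000e+00 -1.040e+01]
 [-1.205e+02  1.230e+01 -4.000e-01 -2.180e+01]
 [-9.430e+01  1.230e+01 -1.000e+00 -1.360e+01]
 [-6.400e+01  1.200e+01 -5.000e-01  2.300e+00]
 [-3.230e+01  1.010e+01 -1.000e-01  7.000e-01]
 [-1.600e+00  7.400e+00  4.000e-01 -2.000e-01]
 [ 2.840e+01  4.600e+00  5.000e-01  1.100e+00]
 [ 5.830e+01  1.700e+00 -3.000e-01  6.300e+00]
 [ 2.970e+01 -1.020e+01  4.000e-01  7.900e+00]
 [-9.000e-01 -7.800e+00 -2.000e-01 -5.000e-01]
 [-3.140e+01 -4.900e+00 -5.000e-01 -4.800e+00]
 [-6.180e+01 -2.400e+00 -3.000e-01 -1.200e+01]
 [-9.100e+01 -1.800e+00 -6.000e-01 -2.160e+01]
 [-1.187e+02 -1.200e+00  6.000e-01 -1.040e+01]
 [-1.484e+02 -3.000e+00  8.000e-01 -1.800e+00]
 [-1.784e+02 -7.000e+00 -3.000e-01  7.000e-01]
 [ 1.518e+02 -9.600e+00  2.000e-01 -9.000e-01]
 [ 1.231e+02 -1.320e+01 -1.100e+00 -1.600e+00]
 [ 9.550e+01 -1.350e+01 -3.000e-01  1.090e+01]]
```

Emit:
jog_arm:
  deltas:
    - [-0.0008,-0.0071,-0.0005,0,0,0,0]
    - [-0.0008,-0.007,-0.0014,0,0,0,0]
    - [-0.0007,-0.0068,-0.0023,0,0,0,0]
    - [-0.0008,-0.0064,-0.0032,0,0,0,0]
    - [-0.0006,-0.006,-0.004,0,0,0,0]
    - [-0.0006,-0.0053,-0.0047,0,0,0,0]
    - [-0.0006,-0.0048,-0.0054,0,0,0,0]
    - [-0.0004,-0.0039,-0.006,0,0,0,0]

```text
t: 20.3
eef_pos: [0.4835, -0.1603, 0.1601]
tool_rot: [0.001, 0.055, 0.999, -0.0]
contact_force: [4.7, 1.2, 5.3]
gripper_width: 0.163
grasp_force: 60.6
```

Emit:
jog_arm:
  deltas:
    - [-0.0004,-0.0032,-0.0065,0,0,0,0]
    - [-0.0002,-0.0023,-0.0068,0,0,0,0]
    - [-0.0002,-0.0014,-0.007,0,0,0,0]
    - [0,-0.0003,-0.0036,0,0,0,0]
    - [0,0,0,0,0,0,0]
    - [0,0,0,0,0,0,0]
    - [0,0,0,0,0,0,0]
    - [0,0,0,0,0,0,0]
    - [0,0,0,0,0,0,0]
    - [0,0,0,0,0,0,0]

```text
t: 21.3
eef_pos: [0.4827, -0.1669, 0.1357]
tool_rot: [0.001, 0.054, 0.999, -0.0]
contact_force: [7.6, -0.2, -2.4]
gripper_width: 0.167
grasp_force: 59.8
```

```bash
python3 - <<'E'
from h import *
import cv2
o=bot.get_obs(); print(o["t"],o["eef_pos"],o["contact_force"],o["grasp_force"],abs(o["joint_vel"]).max())
p=o["eef_pos"]; print(np.degrees(np.arctan2(p[2]-.1336,(p[1]+.1123)/.994)))
b=cam("scene")["img"][100:340,150:430,::-1]
cv2.imwrite("pics/g5.png",cv2.resize(b,(700,600),interpolation=2))
E
```

```text
21.3 [ 0.48273676 -0.16693865  0.13572858] [ 7.57892761 -0.15142709 -2.35981993] 59.83502805233002 0.0012407428535663836
177.78240154766306
```

View pics/g5.png

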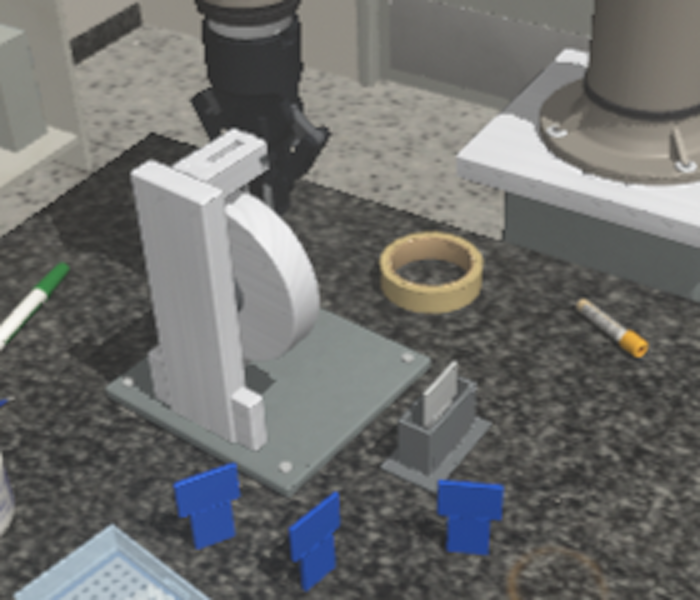

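The plate still stands in the pocket (crop (440,395)) and the gripper holds the handle on the right. I'll trim about 1.5° and hand in.

Emit:
jog_arm:
  deltas:
    - [0,0,0.001,0,0,0,0]
    - [0,0,0.0005,0,0,0,0]
    - [0,0,0,0,0,0,0]
    - [0,0,0,0,0,0,0]
    - [0,0,0,0,0,0,0]
    - [0,0,0,0,0,0,0]
    - [0,0,0,0,0,0,0]

```text
t: 22.05
eef_pos: [0.4827, -0.1669, 0.137]
tool_rot: [0.001, 0.054, 0.999, -0.0]
contact_force: [8.0, -1.7, -5.4]
gripper_width: 0.164
grasp_force: 59.5
```

```bash
python3 -c "
from station import bot
o=bot.get_obs(); print(o['eef_pos'],o['contact_force'],abs(o['joint_vel']).max()); print(bot.hand_in())"
```

```text
[ 0.48270699 -0.16685334  0.13699267] [ 8.04734175 -1.72396164 -5.42486217] 0.0008985983173853777
the job is handed in; nothing more can be done
None
```

I handed the job in at 22 s: the plate stands in the pocket, the wheel was turned 420° forward and 330° back, and the arm is at rest gripping the handle at about 176°, where the force readings put the heavy side straight down (give or take about 2°).

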